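# Snap the dust cover level and shut the label drawer

## Robot

A 6-joint arm with a two-finger parallel gripper is mounted at the origin on the work surface; the furniture and walls round the work are solid. World frame = base frame: x ahead of the robot, y to its left, z up, the work surface at z = 0. Lengths are in m, angles in rad, forces in N, time in s.
With the tool pointing down it reaches from about 0.25 to 0.775 m from the base axis. Payload 4 kg.
Tool frame: the origin (TCP) lies on the centre line of the jaws, within the pads' length; the fingertips stand robot.tips_ahead ahead of it and the grasp point (between the pads) lies 8 mm behind it (robot.tips_ahead is the distance from the TCP to the fingertips, in m); z points along the fingers, y is the line along which they close (so a half turn about z gives the same grasp; the last joint's range is limited). The gripper opens to 94 mm and grips with 3 to 60 N. Pads are 16 mm wide; open, the fingers measure 119 mm over their backs; the gripper's body (75 mm by 177 mm) begins 78 mm behind the grasp point.
Start: joints at [-1.246, 0.087, 1.371, -0, 1.684, -0.103], TCP at [0.228, -0.5, 0.217] pointing down, gripper open.
Joint ranges: [-3.1, 3.1], [-0.76, 2.03], [0.27, 2.55], [-1.08, 4.22], [0.17, 2.65], [-2.57, 2.57]. Speed limits (rad/s): [2.79, 2.79, 3.14, 3.14, 3.14, 3.14].

## Interface

Orientations are given as [roll, pitch, yaw] about the fixed x, y, z axes, in that order (R = Rz(yaw) Ry(pitch) Rx(roll)).
In Python, from bench import robot, snapshot, close_job, spotter gives the robot as it stands. The module is installed in compiled form; this text tells all that it offers.
- The arm moves only by the tool servo_tool, never from a script. Its argument "commands" is one flat list of numbers, 7 for each row, row after row: the shift along the tool's x, y, z in m, then the turn, a rotation vector about the tool's x, y, z in degrees, then the finger opening in m, from 0 to 0.094. In form: [x, y, z, ax, ay, az, grip, x, y, z, ax, ay, az, grip, ...]. A call has 1 to 10 rows; each row is the pose to reach, as a shift and turn from the pose commanded when the call began, along the tool's axes at that moment; what a row does not reach only later rows make up. A row lasts 1/8 s, in which the tool goes at most 62.5 mm and 10.7 degrees, less where a joint would pass 70% of its speed; a pose out of reach is approached as far as the arm can. A call with a gripper value outside its range is refused whole. The fingers move at their own pace and stop on an object; the grip force is fixed at half the most. Time passes only in rows, so rows that repeat a pose let the fingers close. It gives the time, the measured TCP pose, the force, the opening and the grip force at its end, in the units of the state.
- robot.get_obs(): the state, without advancing time (a new reading comes with each control period).
- snapshot(name): name is "side" or "top" or "wrist"; returns a dict with "img" (480x640x3 uint8, blue, green, red), "camera_matrix" (3x3 intrinsics, pixels), "extrinsics" (4x4, takes a point from camera to world coordinates); the wrist camera has in their place "hand_eye" (4x4, takes a point from camera to tool coordinates, whose origin is the TCP and whose axes are the flange's). Camera axes: x right, y down, z forward; pixel columns grow to the right and rows downward; lengths in m; the calibration is good to about 2 mm. A picture is of the moment at which its call begins: read the wrist's pose just before it. There is no depth.
- close_job(): hands the job in; it is judged then, once.
Trained networks look in a picture, given as the dict that the camera call returned (one of the last four; its "shot" number tells which), for a name from the list of things; names that differ only in an ending like _2 or _b are one class to them, and where a whole thing is asked for, a point or a joint stands for the part that bears it (a point fixed in the world has none). Each returns a list of dicts, best first, with "conf" (0 to 1); they miss things now and then, are a little off and sometimes report something else, mostly with a low value. They report only what shows in the picture. A call takes as long as a camera call.
- spotter.trace(name, picture): "region" (480x640 bool, what is visible of it) and "box" ([left, top, width, height] in pixels, round what is visible of it).
The state is a dict: "time": time; "joint_positions": joint angles; "qvel": joint speeds; "joint_torque": joint torques, N m; "tool_pos": TCP position; "ee_rot": TCP orientation; "wrist_force": force on the tool from outside, world axes, zero at the start; "wrist_torque": the same for the moment, N m; "width": finger opening in m; "finger_force": force on a finger pad.
Only numpy, scipy, OpenCV 4.12 (cv2) and the standard library are available. Lean on these libraries where they do the work, as an engineer would, in place of code of your own. Each camera call takes 0.05 s, during which the arm holds its last target. There are 200 camera calls.

## Task

One of the two dust covers in the open drawer of the label station is not pressed home: its rear edge, next to the cabinet, still stands up on its catches. Press it down until it snaps in level like its neighbour, and only then push the drawer fully in until it clicks home. Leave both covers in their compartments and do not knock over or shove away the oil bottle and the roll of brown tape nearby.

Things in the scene. Friction and masses are not known exactly. Their poses are not given: they have to be found in the camera images.
- label_station: fixed grey drawer cabinet 160 x 160 x 75 mm; above it on posts a steel shelf (underside 240 mm above the table, rolls on it up to 305 mm) overhangs the front face by 70 mm, so near the face the tool must lean outward. Origin: centre of its foot on the table; x points from front to back (the way the drawer goes in), z up; front face at x = -80 mm
- station_drawer (a joint): how far the drawer is pulled out, m: 0 is fully home; starts at 0.145. A ball detent resists over the last 12 mm and draws it home from about 5 mm; shutting takes some 10 N
- drawer_front (a point): centre of the drawer's flat front face (150 mm wide, 55 mm tall), 42 mm above the table; axes as label_station: push in along +x. A finger pull sticks out 14 mm along the lower edge, its top 27 mm below this point
- drawer_seat (a point): point in the drawer midway between its two compartments, at the height of the ledges the covers rest on (45 mm above the table); axes as label_station. The compartments' centres lie 35 mm to either side in y; the drawer's front face 67 mm toward -x
- cover_1: one of two like aluminium covers: plate 110 (x) x 64 (y) x 5 mm, raised panel 84 x 44 mm in its middle, its top 12 mm above the underside. Origin: centre of underside; x toward the cabinet. Seated: level, origin at ledge height. Not home: rises 0.15 rad to the rear, resting on two spring balls in the drawer's rear wall; about 10 N near the panel's rear end, on the middle line, snaps it in
- cover_2: the other cover, exactly like cover_1; either may lie in either compartment, left or right
- oil_bottle: upright bottle of oil, 52 mm across, 167 mm tall, a bystander; origin at the centre of its foot
- brown_tape: roll of brown tape lying flat, 100 mm across, 48 mm tall, a bystander; origin at the centre of its underside

How it is judged:
On the way:
1. both covers lie level on their ledges while the drawer is still open (value of joint station_drawer above 0.08 m and angle between the z axis of each of cover_1, cover_2 and the z axis of drawer_seat, either way round below 0.035 rad and z of each of cover_1, cover_2 in the frame of drawer_seat below 0.003 m), for 0.2 s.
At the end, for the whole second after the job is handed in: the drawer is home (less than 3 mm open), and both covers lie in their compartments, level to 2 degrees and within 3 mm of their ledges (value of joint station_drawer below 0.003 m and angle between the z axis of each of cover_1, cover_2 and the z axis of drawer_seat, either way round below 0.035 rad and z of cover_1 in the frame of drawer_seat between -0.003 and 0.003 m and z of cover_2 in the frame of drawer_seat between -0.003 and 0.003 m and horizontal distance between each of cover_1, cover_2 and drawer_seat below 0.042 m); the robot touches nothing.
It fails at once if the oil bottle or the roll of brown tape is knocked over or shoved more than 40 mm (angle between oil_bottle's own z axis and vertical above 0.5 rad or distance of any of oil_bottle, brown_tape from where it was at the start of the episode above 0.04 m).
It also fails if it takes over 38 s, if anything falls off the work surface, if the arm or the gripper's body presses on something with over 40 N, if the wrist force passes 120 N, or if a joint passes its speed limit or range.

## Working session

There is one attempt and no reset: what is moved stays moved. The work goes in short steps, Python scripts to look and compute and a tool call to move; the robot and the scene stay as the last step left them, time stands still between calls to the robot, and variables do not carry over. Pictures are saved under pics/ and viewed, at most 10 in all, crops included, and the job is handed in when it is done.

Besides the shell and the picture viewer there is one more tool, called after "Call:" as name(argument=value, ...) on one line, values as JSON. servo_tool: Moves the arm, as the interface text tells. Its arguments: {"type":"object","properties":{"commands":{"type":"array","items":{"type":"number"}}},"required":["commands"]}

```bash
mkdir -p pics
cat > h.py <<'E'
import numpy as np, cv2
from bench import robot, snapshot, spotter, close_job
from scipy.spatial.transform import Rotation as R
def pix(s,P):
    T=np.linalg.inv(s["extrinsics"]); c=(T[:3,:3]@np.atleast_2d(P).T).T+T[:3,3]
    p=(s["camera_matrix"]@c.T).T; return p[:,:2]/p[:,2:]
def onplane(s,uv,z):
    d=np.linalg.inv(s["camera_matrix"])@np.array([uv[0],uv[1],1.]); E=s["extrinsics"]; d=E[:3,:3]@d; o=E[:3,3]
    return o+d*(z-o[2])/d[2]
E
python3 - <<'E'
from h import *
np.set_printoptions(precision=4,suppress=True)
o=robot.get_obs(); print(o["time"],o["tool_pos"],o["ee_rot"],robot.tips_ahead,o["width"])
for n in ["side","top"]:
    s=snapshot(n); cv2.imwrite(f"pics/{n}0.png",s["img"]); print(n,s["extrinsics"],s["camera_matrix"])
    for k in ["label_station","station_drawer","cover_1","oil_bottle","brown_tape"]:
        for r in spotter.trace(k,s): print(k,round(r["conf"],2),r["box"])
E
```

```text
0.0 [ 0.228  -0.4999  0.2153] [-3.1394 -0.0002  0.4277] 0.011 0.09339320862911216
side [[-0.6428 -0.5242  0.5586 -0.159 ]
 [-0.7658  0.4223 -0.4849  0.593 ]
 [ 0.0183 -0.7395 -0.6729  0.7938]
 [ 0.      0.      0.      1.    ]] [[559.1072   0.     314.9154]
 [  0.     559.1072 242.5913]
 [  0.       0.       1.    ]]
label_station 0.87 [325.8, 71.6, 131.8, 200.6]
station_drawer 0.85 [323.8, 186.8, 95.1, 84.6]
cover_1 0.95 [333.9, 197.6, 53.8, 31.8]
cover_1 0.69 [359.0, 208.3, 53.3, 39.7]
oil_bottle 0.56 [155.3, 264.2, 37.5, 79.7]
brown_tape 0.85 [233.6, 245.3, 52.9, 52.1]
top [[-0.4214 -0.7051  0.5704 -0.2353]
 [-0.9067  0.3154 -0.28    0.3997]
 [ 0.0175 -0.6352 -0.7722  1.0344]
 [ 0.      0.      0.      1.    ]] [[536.1729   0.     325.4231]
 [  0.     536.1729 234.8055]
 [  0.       0.       1.    ]]
label_station 0.95 [344.2, 138.4, 146.7, 141.4]
station_drawer 0.55 [340.3, 211.6, 35.2, 66.7]
cover_1 0.96 [355.5, 212.3, 30.9, 25.1]
cover_1 0.69 [368.3, 237.3, 13.0, 21.3]
oil_bottle 0.69 [183.2, 252.8, 27.2, 60.3]
brown_tape 0.9 [253.0, 238.4, 47.7, 43.8]
```

Run:
```python
import cv2,numpy as np
a=cv2.imread("pics/side0.png")[50:300,130:480];cv2.imwrite("pics/c1.png",cv2.resize(a,(784,560),interpolation=2))
a=cv2.imread("pics/top0.png")[130:310,260:500];cv2.imwrite("pics/c2.png",cv2.resize(a,(800,600),interpolation=2))
```

```text
(no output)
```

View pics/c1.png

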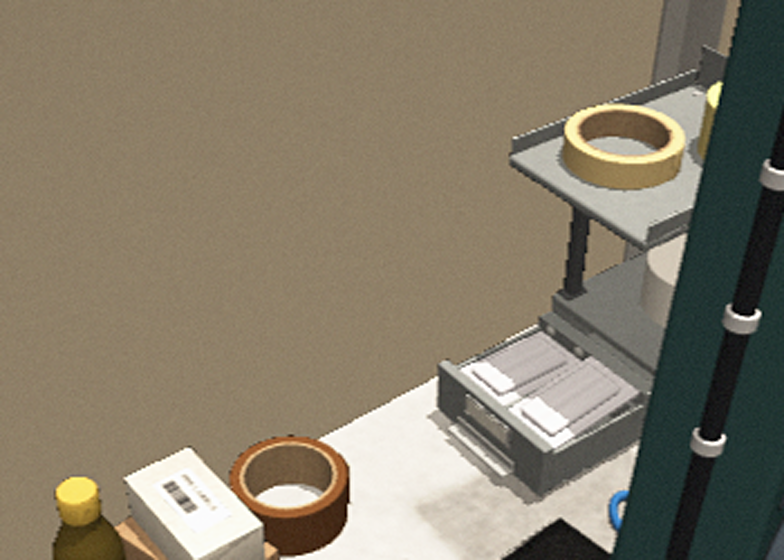

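View pics/c2.png

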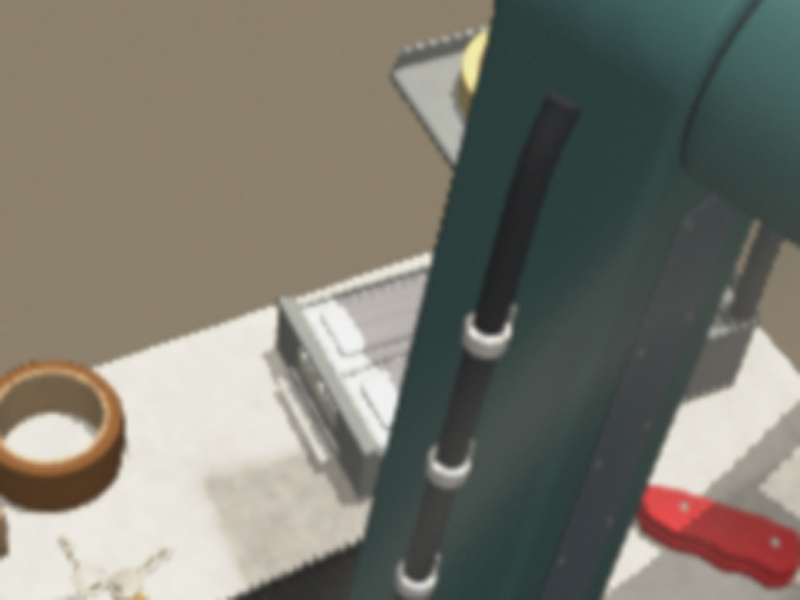

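The side view shows the drawer (front top corners at crop ~(440,363) and (546,460)). The left cover looks level, with the catch balls visible behind it. The right one looks raised and hides its balls. I'll fit the station pose.

```bash
cat >> h.py <<'E'
def Tst(p):
    T=np.eye(4);T[:3,:3]=R.from_euler("z",p[2]).as_matrix();T[:2,3]=p[:2];return T
def st(p,X): X=np.atleast_2d(X); return X@Tst(p)[:3,:3].T+Tst(p)[:3,3]
E
python3 - <<'E'
from h import *
from scipy.optimize import least_squares
np.set_printoptions(precision=4,suppress=True)
s=snapshot("side");t=snapshot("top")
c=lambda u,v:(130+u/2.24,50+v/2.24)
for n,uv,z in [("FL",(440,363),.0695),("FR",(546,461),.0695),("FRb",(541,497),.0145),("shL",(511,157),.24),("shR",(645,244),.24),("cab",(553,300),.075)]: print(n,onplane(s,c(*uv),z))
for n,uv in [("FL",(278,300)),("FR",(368,452))]: print(n,onplane(t,(260+uv[0]*.3,130+uv[1]*.3),.0695))
xf=-.225
M=np.array([[xf,.075,.0695],[xf,-.075,.0695],[xf,-.075,.0145],[-.15,.08,.24],[-.15,-.08,.24]])
U=np.array([c(440,363),c(546,461),c(541,497),c(511,157),c(645,244)])
U2=np.array([(260+278*.3,130+300*.3),(260+368*.3,130+452*.3)])
f=lambda p:np.r_[(pix(s,st(p,M[:3]))-U[:3]).ravel(),(pix(t,st(p,M[:2]))-U2).ravel()]
r=least_squares(f,[.6,-.3,0]);print(r.x,r.fun)
p=r.x
print("front",st(p,[xf,0,.042]),"seat",st(p,[xf+.067,0,.045]),"cov L,R",st(p,[[xf+.067,.035,.045],[xf+.067,-.035,.045]]))
print("shelf px",pix(s,st(p,M[3:])),U[3:])
for k,z in [("oil_bottle",0),("brown_tape",.024)]:
    for sn,q in(("s",s),("t",t)):
        b=spotter.trace(k,q)[0]["box"]; print(k,sn,onplane(q,(b[0]+b[2]/2,b[1]+b[3]-8 if z==0 else b[1]+b[3]/2),z))
E
```

```text
FL [ 0.4987 -0.0072  0.0695]
FR [0.3445 0.0085 0.0695]
FRb [ 0.3527 -0.0003  0.0145]
shL [ 0.5191 -0.0991  0.24  ]
shR [ 0.3549 -0.09    0.24  ]
cab [ 0.4981 -0.1511  0.075 ]
FL [ 0.5013 -0.0086  0.0695]
FR [ 0.3558 -0.0043  0.0695]
[ 0.4115 -0.2281 -1.6333] [-0.1842 -0.6157  0.4478 -3.4428  0.1648  0.9016 -0.0046  0.3246 -1.0988
  2.5075]
front [[ 0.4256 -0.0035  0.042 ]] seat [[ 0.4214 -0.0704  0.045 ]] cov L,R [[ 0.4563 -0.0725  0.045 ]
 [ 0.3864 -0.0682  0.045 ]]
shelf px [[358.7033 126.5467]
 [417.3896 165.7702]] [[358.125  120.0893]
 [417.9464 158.9286]]
oil_bottle s [0.4616 0.3781 0.    ]
oil_bottle t [0.4663 0.3723 0.    ]
brown_tape s [0.4875 0.1699 0.024 ]
brown_tape t [0.4857 0.1735 0.024 ]
```

The station is at about (0.41, -0.23) and the drawer closes along world -y. I'll lift the arm over the shelf and move it to the drawer side.

Call:
servo_tool(commands=[0,0,-0.0625,0,0,0,0.03,0,0,-0.125,0,0,0,0,0,0,-0.185,0,0,0,0,0.04,-0.048,-0.185,0,0,-7,0,0.08,-0.097,-0.185,0,0,-14,0,0.12,-0.145,-0.185,0,0,-21,0,0.16,-0.193,-0.185,0,0,-28,0,0.2,-0.241,-0.185,0,0,-35,0,0.24,-0.29,-0.185,0,0,-42,0,0.28,-0.338,-0.185,0,0,-50,0])

```text
time: 2.15
tool_pos: [0.3423, -0.0762, 0.4018]
ee_rot: [3.14, 0.0, 1.304]
wrist_force: [1.1, -0.1, -0.5]
width: 0.0007
finger_force: 0.0
```

Call:
servo_tool(commands=[0.06,-0.003,0,0,0,-5,0,0.12,-0.006,0,0,0,-10,0,0.18,-0.01,0,0,0,-12,0,0.18,-0.01,0,0,0,-12,0])

```text
time: 2.65
tool_pos: [0.3805, 0.1016, 0.4009]
ee_rot: [-3.14, -0.0, 1.519]
wrist_force: [-0.3, -0.5, -0.2]
width: 0.0004
finger_force: 0.0
```

Run:
```python
from h import *
np.set_printoptions(precision=4,suppress=True)
o=robot.get_obs(); print(o["time"],o["tool_pos"],o["ee_rot"],o["joint_positions"])
w=snapshot("wrist");print(w["hand_eye"],w["camera_matrix"][0])
s=snapshot("side");t=snapshot("top")
a=s["img"][150:290,300:500];b=t["img"][180:320,300:500]
W=cv2.resize(w["img"],(500,375))
img=np.zeros((560,800,3),np.uint8);img[:280,:400]=cv2.resize(a,(400,280),interpolation=2);img[:280,400:]=cv2.resize(b,(400,280),interpolation=2);img[280:,:373]=cv2.resize(w["img"],(373,280))
cv2.imwrite("pics/m1.png",img);cv2.imwrite("pics/w1.png",w["img"])
for n,q in(("s",s),("t",t),("w",w)):
    for r in spotter.trace("cover_1",q): print(n,round(r["conf"],2),r["box"])
```

```text
2.65 [0.3805 0.1016 0.4009] [-3.1402 -0.0003  1.519 ] [ 0.1163 -0.2183  1.2925  0.0006  2.0687  0.1684]
[[ 0.0001 -0.9671 -0.2544  0.0741]
 [ 1.     -0.      0.0005 -0.0006]
 [-0.0005 -0.2544  0.9671 -0.1676]
 [ 0.      0.      0.      1.    ]] [357.8686   0.     312.166 ]
s 0.88 [357.9, 206.1, 55.1, 41.0]
s 0.87 [334.9, 195.9, 53.2, 35.6]
t 0.96 [355.5, 211.9, 41.4, 26.8]
t 0.69 [364.8, 226.6, 49.8, 36.9]
w 0.87 [353.1, 273.6, 40.2, 45.1]
w 0.62 [313.3, 276.1, 35.1, 60.0]
```

View pics/m1.png

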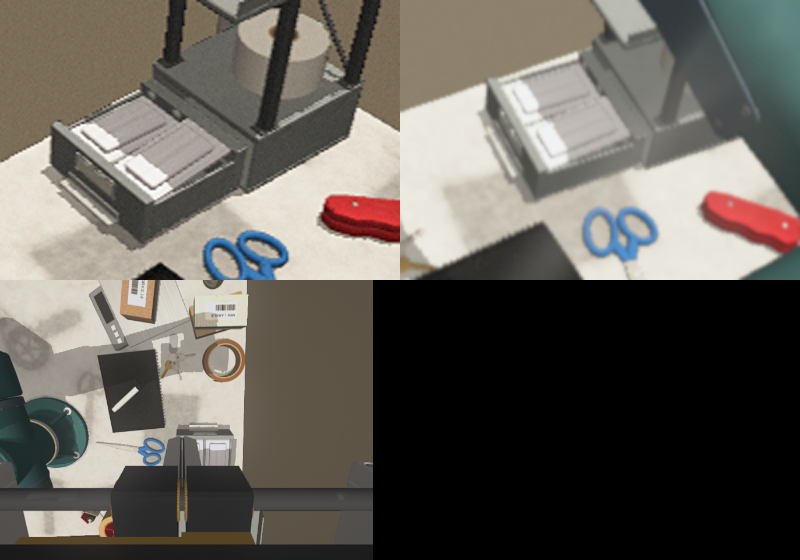

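The drawer is fully visible now in both fixed views. Zooming in to decide which cover is raised and refine the pose.

Run:
```python
from h import *
s=snapshot("side");t=snapshot("top")
a=s["img"][180:280,318:428];b=t["img"][195:295,335:435]
cv2.imwrite("pics/z1.png",np.hstack([cv2.resize(a,(418,380),interpolation=2),cv2.resize(b,(380,380),interpolation=2)]))
```

```text
(no output)
```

View pics/z1.png

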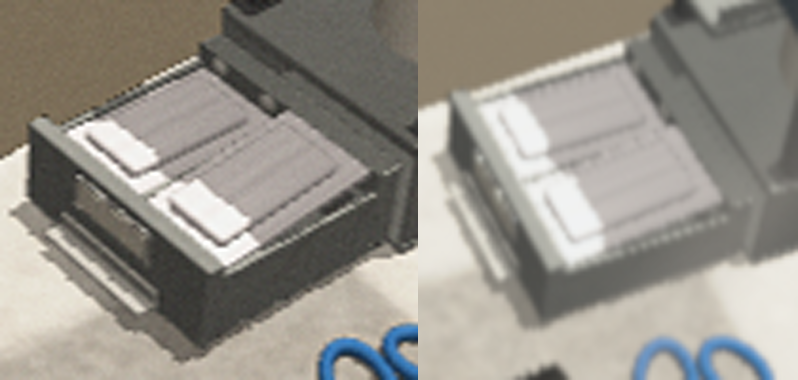

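Run:
```python
from h import *
from scipy.optimize import least_squares
np.set_printoptions(precision=4,suppress=True)
s=snapshot("side");t=snapshot("top")
cs=lambda *l:np.array([(318+u/3.8,180+v/3.8) for u,v in l]); ct=lambda *l:np.array([(335+(u-418)/3.8,195+v/3.8) for u,v in l])
xf=-.225
M=np.array([[xf,.075,.0695],[xf,-.075,.0695],[xf,-.075,.0145]])
C=np.array([[xf+.067+.055,.067,.05],[xf+.067+.055,.003,.05]])   # left cover, seated rear
Rr=np.array([[xf+.067+.055,-.003,.0664],[xf+.067+.055,-.067,.0664]]) # right raised rear
Us=cs((31,121),(205,271),(197,352),(207,67),(285,118));Ut=ct((452,95),(544,270))
for fit in (lambda p:np.r_[(pix(s,st(p,np.r_[M,C]))-Us).ravel(),(pix(t,st(p,M[:2]))-Ut).ravel()],):
    r=least_squares(fit,[.42,-.22,-1.6],loss="soft_l1");p=r.x;print(p,r.fun.reshape(-1,2))
print("raised rear seen",cs((291,113),(370,182)),"pred raised",pix(s,st(p,Rr)),"pred flat",pix(s,st(p,Rr-[0,0,.0164])))
print("top seen",ct((682,127),(720,205)),"pred",pix(t,st(p,Rr)),pix(t,st(p,Rr-[0,0,.0164])))
# triangulate rear right corner of right cover
def tri(a,b):
    A=[];B=[]
    for q,uv in((s,a),(t,b)):
        d=onplane(q,uv,0)-q["extrinsics"][:3,3];d/=np.linalg.norm(d);P=np.eye(3)-np.outer(d,d);A.append(P);B.append(P@q["extrinsics"][:3,3])
    return np.linalg.lstsq(np.vstack(A),np.hstack(B),rcond=None)[0]
print("tri rearR",tri(cs((370,182))[0],ct((720,205))[0]),"pred",st(p,Rr[1]))
print("tri rearL seated",tri(cs((207,67))[0],ct((630,65))[0]),"pred",st(p,C[0]))
print("tri FL,FR",tri(Us[0],Ut[0]),tri(Us[1],Ut[1]))
print("press", st(p,[xf+.067+.035,-.035,.068]),"front",st(p,[xf,0,.042]), "shelf edge",st(p,[-.15,0,.24]))
```

```text
[ 0.4123 -0.2287 -1.6479] [[-0.4769 -1.7464]
 [ 0.6169 -0.0807]
 [ 0.2671 -0.9842]
 [ 0.3735  1.4116]
 [-0.5501  3.4936]
 [-0.561  -1.0907]
 [ 0.1726  0.6962]]
raised rear seen [[394.5789 209.7368]
 [415.3684 227.8947]] pred raised [[395.2534 209.9532]
 [416.5354 226.5535]] pred flat [[394.353  216.0513]
 [415.3974 232.6946]]
top seen [[404.4737 228.4211]
 [414.4737 248.9474]] pred [[403.4954 230.1316]
 [415.6756 250.2932]] [[402.6021 234.543 ]
 [414.6308 254.6332]]
tri rearR [ 0.3607 -0.1248  0.0578] pred [[ 0.3535 -0.1208  0.0664]]
tri rearL seated [ 0.4938 -0.1369  0.0471] pred [[ 0.4871 -0.1312  0.05  ]]
tri FL,FR [ 0.5057 -0.0126  0.0629] [ 0.3587 -0.0007  0.0656]
press [[ 0.3869 -0.1034  0.068 ]] front [[ 0.4297 -0.0044  0.042 ]] shelf edge [[ 0.4239 -0.0791  0.24  ]]
```

The near cover (x≈0.387) is confirmed raised: its rear edge matches the raised prediction to about 1 px. Leaning the tool outward and going to the pre-press pose.

Call:
servo_tool(commands=[0,0.003,0.03,0,-10,0,0,0,0.006,0.06,0,-20,0,0,-0.02,0.009,0.1,0,-30,0,0,-0.06,0.012,0.14,0,-40,0.5,0,-0.095,0.0145,0.18,0,-40,1,0,-0.13,0.015,0.218,0,-40,1,0,-0.13,0.015,0.218,0,-40,1,0,-0.13,0.015,0.218,0,-40,1,0])

```text
time: 4.15
tool_pos: [0.3886, -0.0325, 0.1847]
ee_rot: [3.131, 0.697, 1.486]
wrist_force: [0.2, -0.1, -0.1]
width: 0.0001
finger_force: 0.0
```

```bash
cat > look.py <<'E'
from h import *
import sys
np.set_printoptions(precision=4,suppress=True)
o=robot.get_obs(); print(o["time"],o["tool_pos"],o["ee_rot"],o["joint_positions"],o["wrist_force"])
s=snapshot("side");t=snapshot("top")
a=s["img"][130:280,300:460];b=t["img"][165:315,310:470]
cv2.imwrite("pics/%s.png"%sys.argv[1],np.hstack([cv2.resize(a,(400,375),interpolation=2),cv2.resize(b,(400,375),interpolation=2)]))
def dirs(): 
    return R.from_euler("xyz",o["ee_rot"]).as_matrix()
if len(sys.argv)>2: print("tool shift",dirs().T@(np.array(eval(sys.argv[2]))-o["tool_pos"]))
E
python3 look.py l1 "[.388,-.107,.100]"
```

```text
4.15 [ 0.3886 -0.0325  0.1847] [3.131  0.6973 1.4861] [ 0.3022 -0.1021  1.7813 -0.6502  1.7195  0.3694] [ 0.2138 -0.0758 -0.1219]
tool shift [-0.0025  0.0045  0.1127]
```

View pics/l1.png

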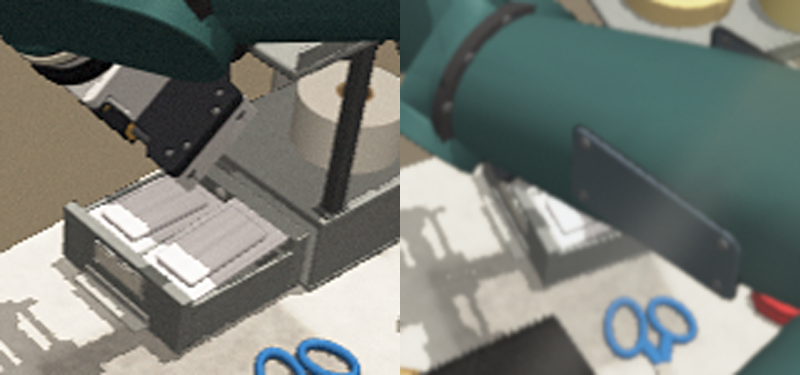

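Clearance looks fine: the fingers are above the drawer and the body is outside the shelf. Moving down to just above the panel.

Call:
servo_tool(commands=[-0.001,0.002,0.05,0,0,0,0,-0.002,0.004,0.1,0,0,0,0,-0.0025,0.0045,0.113,0,0,0,0,-0.0025,0.0045,0.113,0,0,0,0])

```text
time: 4.75
tool_pos: [0.3879, -0.1071, 0.0995]
ee_rot: [3.132, 0.698, 1.487]
wrist_force: [-0.6, -0.6, -0.6]
width: 0.0004
finger_force: 0.0
```

```bash
python3 look.py l2 "[.388,-.107,.080]"; python3 -c "
import cv2
a=cv2.imread('pics/l2.png')[:,:400];cv2.imwrite('pics/l2b.png',cv2.resize(a[100:350,50:350],(600,500),interpolation=2))"
```

```text
4.75 [ 0.3879 -0.1071  0.0995] [3.1322 0.6979 1.4874] [ 0.1322 -0.0795  1.9427 -0.6852  1.4726  0.351 ] [-0.6275 -0.6239 -0.6251]
tool shift [0.0126 0.     0.0149]
```

View pics/l2b.png

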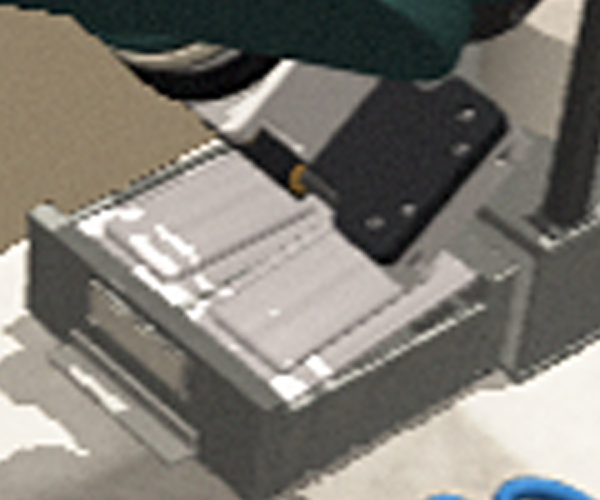

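Call:
servo_tool(commands=[0.0065,0,0.0075,0,0,0,0,0.0103,0,0.0122,0,0,0,0,0.0129,0,0.0153,0,0,0,0])

```text
time: 5.22
tool_pos: [0.388, -0.1075, 0.0796]
ee_rot: [3.132, 0.7, 1.488]
wrist_force: [-0.5, -0.2, 3.4]
width: 0.0005
finger_force: 1.8
```

Call:
servo_tool(commands=[0.0019,0,0.0023,0,0,0,0,0.0039,0,0.0046,0,0,0,0,0.0052,0,0.0061,0,0,0,0])

```text
time: 5.6
tool_pos: [0.3871, -0.1073, 0.0706]
ee_rot: [3.134, 0.699, 1.489]
wrist_force: [-1.8, 2.6, 7.8]
width: 0.0001
finger_force: 3.5
```

Call:
servo_tool(commands=[0.0019,0,0.0023,0,0,0,0,0.0032,0,0.0038,0,0,0,0,0.0032,0,0.0038,0,0,0,0])

```text
time: 5.98
tool_pos: [0.3871, -0.1093, 0.0699]
ee_rot: [3.133, 0.706, 1.485]
wrist_force: [-6.9, 1.9, 18.6]
width: 0.0004
finger_force: 9.3
```

Height has stopped at the seated level (TCP z 0.070) and the force is 19 N, so it is probably home. Backing off to look.

Call:
servo_tool(commands=[-0.0065,0,-0.0077,0,0,0,0,-0.0194,0,-0.023,0,0,0,0,-0.0194,0,-0.08,0,0,0,0,-0.0194,0,-0.14,0,0,0,0,-0.0194,0,-0.19,0,0,0,0,-0.0194,0,-0.21,0,0,0,0,-0.0194,0,-0.21,0,0,0,0])

```text
time: 6.85
tool_pos: [0.3964, 0.0135, 0.2405]
ee_rot: [3.13, 0.696, 1.488]
wrist_force: [-0.3, -0.1, 0.7]
width: 0.0005
finger_force: 0.0
```

```bash
python3 look.py l3;  python3 -c "
import cv2
a=cv2.imread('pics/l3.png')[:,:400];cv2.imwrite('pics/l3b.png',cv2.resize(a[100:350,50:350],(600,500),interpolation=2))"
```

```text
6.85 [0.3964 0.0135 0.2405] [3.1297 0.6961 1.488 ] [ 0.3921 -0.0727  1.6408 -0.6442  1.8595  0.3727] [-0.2758 -0.1431  0.7381]
```

View pics/l3b.png

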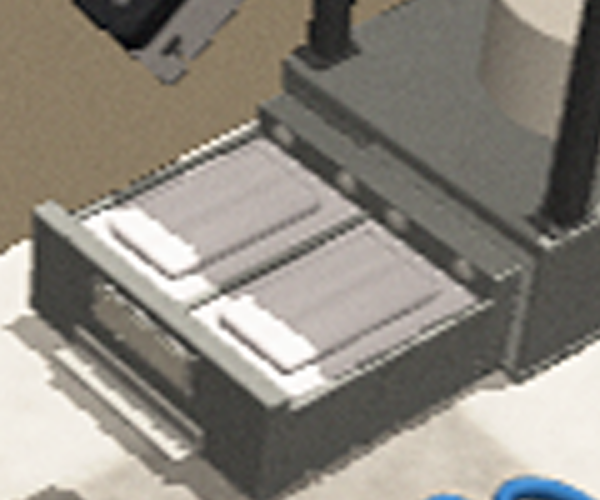

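Both covers are now level and all four catch balls show behind them. The drawer is still open. Next I'll go in front of the drawer face, leaning a little more.

Run:
```python
from h import *
np.set_printoptions(precision=4,suppress=True)
o=robot.get_obs();M=R.from_euler("xyz",o["ee_rot"]).as_matrix();print(M)
for P in ([.432,.07,.14],[.432,.05,.05]): print(M.T@(np.array(P)-o["tool_pos"]))
```

```text
[[ 0.0619  0.997  -0.0455]
 [ 0.7635 -0.0767 -0.6413]
 [-0.6429  0.005  -0.766 ]]
[0.1096 0.0318 0.0367]
[0.1522 0.0329 0.1185]
```

Call:
servo_tool(commands=[0.04,0.011,0.012,0,-4,0,0,0.08,0.022,0.025,0,-8,0,0,0.11,0.032,0.037,0,-8,0,0,0.13,0.032,0.077,0,-8,0,0,0.152,0.033,0.118,0,-8,0,0,0.152,0.033,0.118,0,-8,0,0,0.152,0.033,0.118,0,-8,0,0])

```text
time: 7.82
tool_pos: [0.433, 0.05, 0.052]
ee_rot: [3.132, 0.838, 1.486]
wrist_force: [0.4, 0.5, 0.2]
width: 0.0004
finger_force: 0.0
```

```bash
python3 look.py l4
python3 - <<'E'
from h import *
np.set_printoptions(precision=4,suppress=True)
o=robot.get_obs();M=R.from_euler("xyz",o["ee_rot"]).as_matrix();print(M)
for d in (.035,.1,.18,.19): print(M.T@(np.array([.432,.05,.049])+d*np.array([-.074,-.997,0])-o["tool_pos"]))
E
```

```text
7.825 [0.433 0.05  0.052] [3.1317 0.8382 1.4858] [ 0.4853  0.2936  1.7153 -0.685   1.6431  0.6998] [0.4457 0.4616 0.1767]
[[ 0.0586  0.997  -0.051 ]
 [ 0.6678 -0.0771 -0.7403]
 [-0.742   0.0093 -0.6703]]
[-0.0213 -0.0017  0.0293]
[-0.0649 -0.0015  0.0775]
[-0.1185 -0.0013  0.1369]
[-0.1252 -0.0012  0.1443]
```

View pics/l4.png

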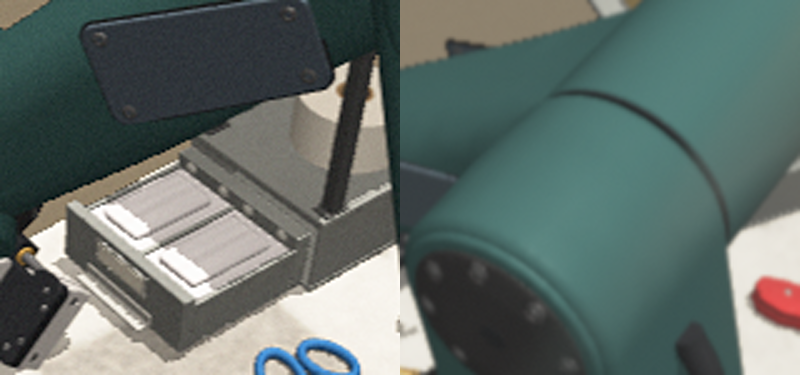

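The gripper is in front of the drawer face and the drawer is still open. Pushing in.

Call:
servo_tool(commands=[-0.0213,-0.0017,0.0293,0,0,0,0,-0.0313,-0.0017,0.0404,0,0,0,0,-0.0413,-0.0016,0.0515,0,0,0,0,-0.0514,-0.0016,0.0626,0,0,0,0,-0.0649,-0.0015,0.0775,0,0,0,0,-0.0783,-0.0015,0.0923,0,0,0,0,-0.0783,-0.0015,0.0923,0,0,0,0])

```text
time: 8.8
tool_pos: [0.4212, -0.0712, 0.0475]
ee_rot: [3.133, 0.838, 1.485]
wrist_force: [0.7, -0.1, 0.2]
width: 0.0004
finger_force: 0.0
```

Call:
servo_tool(commands=[-0.01,0,0.0111,0,0,0,0,-0.0201,0,0.0223,0,0,0,0,-0.0288,0,0.032,0,0,0,0,-0.0355,0,0.0394,0,0,0,0,-0.0355,0,0.0394,0,0,0,0])

```text
time: 9.43
tool_pos: [0.4169, -0.1241, 0.0476]
ee_rot: [3.134, 0.839, 1.486]
wrist_force: [-0.5, -1.0, 0.4]
width: 0.0006
finger_force: 0.0
```

```bash
python3 look.py l5
```

```text
9.425 [ 0.4169 -0.1241  0.0476] [3.1343 0.8392 1.4863] [ 0.1605  0.1263  1.9331 -0.8228  1.4097  0.5223] [-0.4784 -0.9709  0.3627]
```

View pics/l5.png

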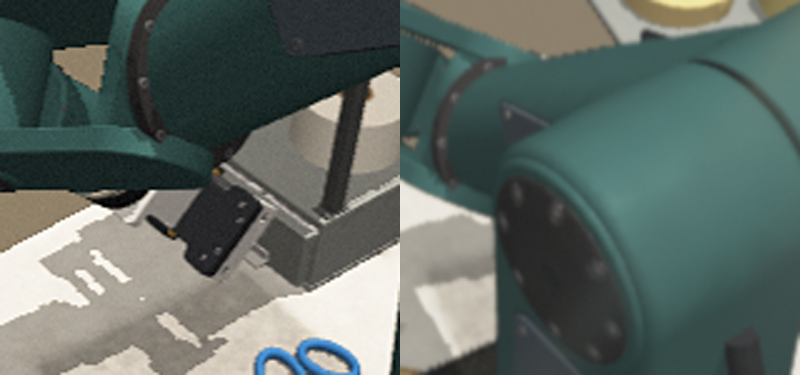

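The drawer has followed, with about 10 mm left. Pushing through the detent.

Call:
servo_tool(commands=[-0.0033,0,0.0037,0,0,0,0,-0.0067,0,0.0074,0,0,0,0,-0.0087,0,0.0097,0,0,0,0,-0.0087,0,0.0097,0,0,0,0])

```text
time: 10.02
tool_pos: [0.4166, -0.1361, 0.0474]
ee_rot: [3.133, 0.838, 1.488]
wrist_force: [0.2, 0.4, 0.7]
width: 0.0006
finger_force: 0.1
```

Call:
servo_tool(commands=[-0.002,0,0.0022,0,0,0,0,-0.0033,0,0.0037,0,0,0,0,-0.0047,0,0.0052,0,0,0,0,-0.0047,0,0.0052,0,0,0,0])

```text
time: 10.52
tool_pos: [0.4167, -0.1383, 0.0472]
ee_rot: [3.13, 0.828, 1.484]
wrist_force: [-5.1, 30.5, 12.6]
width: 0.0004
finger_force: 15.1
```

Hard stop at 30 N at the expected home position. Retreating and checking.

Call:
servo_tool(commands=[0.01,0,-0.011,0,0,0,0,0.04,0,-0.045,0,0,0,0,0.08,0,-0.089,0,0,0,0,0.11,0,-0.123,0,0,0,0,0.11,0,-0.17,0,0,0,0,0.11,0,-0.21,0,0,0,0,0.11,0,-0.21,0,0,0,0])

```text
time: 11.4
tool_pos: [0.4353, 0.0878, 0.1077]
ee_rot: [3.126, 0.836, 1.485]
wrist_force: [-0.3, -0.4, -0.4]
width: 0.0005
finger_force: 0.0
```

```bash
python3 look.py l6
python3 - <<'E'
from h import *
s=snapshot("side");t=snapshot("top")
p=[.4123,-.2287,-1.6479]
print("home FL/FR px",pix(s,st(p,[[-.08,.075,.0695],[-.08,-.075,.0695]])))
a=s["img"][100:280,300:480].copy();cv2.imwrite("pics/l6b.png",cv2.resize(a,(600,600),interpolation=2))
for k in ["station_drawer","oil_bottle","brown_tape"]:
    for n,q in(("s",s),("t",t)): print(k,n,[(round(r["conf"],2),r["box"]) for r in spotter.trace(k,q)])
E
```

```text
11.4 [0.4353 0.0878 0.1077] [3.1263 0.836  1.4849] [ 0.5439  0.266   1.6193 -0.6696  1.7684  0.665 ] [-0.3088 -0.4022 -0.4042]
home FL/FR px [[379.41005552 186.39792336]
 [427.88988776 223.32518245]]
station_drawer s [(0.73, [375.7, 186.2, 52.1, 54.1])]
station_drawer t []
oil_bottle s [(0.97, [153.5, 260.6, 37.8, 83.7])]
oil_bottle t [(0.83, [180.4, 254.8, 30.1, 56.2])]
brown_tape s [(0.89, [233.6, 244.6, 50.2, 55.1])]
brown_tape t [(0.83, [253.7, 252.2, 43.1, 31.0])]
```

View pics/l6b.png

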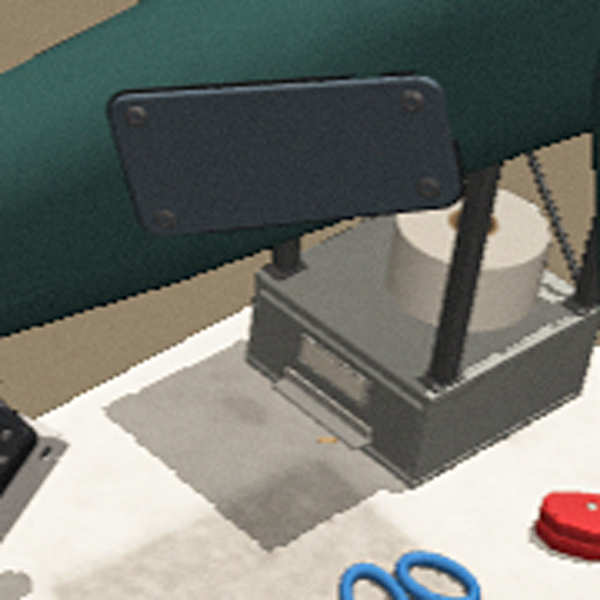

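The drawer is flush with the cabinet, the bottle and tape haven't moved, and the robot is clear.

```bash
python3 -c "
from bench import close_job; print(close_job())"
```

```text
the job is handed in; nothing more can be done
None
```

The raised cover is pressed level and the drawer is pushed fully home; the bottle and tape were left where they stood, and the job was handed in at about 11.5 s of the 38 s allowed (no verdict was returned).

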